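# Unscrew the cap of the fastener jar in the file room

### The job

Open the squat jar of brass paper fasteners on the filing desk: twist its screw cap anticlockwise, letting go and gripping again as needed, until it lifts free, then set the cap down, open side down, in the middle of the round cork mat and let go. Leave the taller, slimmer jar where it stands.

Things in the scene. Friction and masses are not known exactly. Their poses are not given: they have to be found in the camera images.
- cap_mid (a point): Centre (half-way up, on the axis) of the squat jar's aluminium screw cap: round, 60 mm across, 42 mm high, open below, 60 g, z up; grips at any yaw. Screwed on, its underside is 62 mm above the table. It turns easily anticlockwise from above (yaw grows), no spring-back, rising 20 mm per turn, and lifts free after about 145 degrees (two twists of 80; more does no harm).
- jar_mouth (a point): Centre of the squat glass jar's mouth, 100 mm above the table, z up, hidden under the cap at first. The jar (72 mm across up to 46 mm height, narrowing to 52 mm at 54 mm; brass fasteners inside) is clamped in a round dark steel holder, 92 mm across, screwed to the table: it cannot move or turn. The cap clears the neck when raised 45 mm from its screwed-on height.
- mat_top (a point): Centre of the upper face of the round cork mat, 110 mm across, 3 mm thick, glued to the table, z up.
- tall_jar_mid (a point): Centre (half-way up) of the taller, slimmer closed jar, 147 mm high over all, body 58 mm across, aluminium cap 44 mm across, standing loose in a like holder 92 mm across; to be left alone.
Things that resemble listed ones, but are neither listed nor needed, are in the scene too. Of the things that look like the part that bears mat_top, the largest one is meant.

How it is judged:
On the way:
1. the cap has been unscrewed and lifted clear above the jar's mouth (z of cap_mid in the frame of jar_mouth above 0.024 m and horizontal distance between cap_mid and jar_mouth below 0.05 m), for 0.02 s.
At the end, for the whole second after the job is handed in: The cap rests on the cork mat, open side down and level within 10 degrees, its axis within 25 mm of the mat's centre, released and staying there; the taller jar is within 20 mm of where it stood (horizontal distance between cap_mid and mat_top below 0.025 m and z of cap_mid in the frame of mat_top between 0.016 and 0.026 m and angle between cap_mid's own z axis and vertical below 0.17 rad and distance of tall_jar_mid from where it was at the start of the episode below 0.02 m); the robot touches nothing.
It fails at once if the taller jar is knocked or moved by more than 20 mm (distance of tall_jar_mid from where it was at the start of the episode above 0.02 m).
It also fails if it takes over 58 s, if anything falls off the work surface, if the arm or the gripper's body presses on something with over 40 N, if the wrist force passes 120 N, or if a joint passes its speed limit or range.

### The arm

A 6-joint arm with a two-finger parallel gripper is mounted at the origin on the work surface. World frame = base frame: x ahead of the robot, y to its left, z up, the work surface at z = 0. Lengths are in m, angles in rad, forces in N, time in s.
With the tool pointing down it reaches from about 0.35 to 0.775 m from the base axis. Payload 5.5 kg.
Tool frame: the origin (TCP) lies between the finger pads; the fingertips stand 25 mm ahead of it and the grasp point (between the pads) lies 6 mm ahead of it (finger_overhang is the distance from the TCP to the fingertips, in m); z points along the fingers, y is the line along which they close (so a half turn about z gives the same grasp; the last joint's range is limited). The gripper opens to 85 mm and grips with 20 to 120 N. Pads are 22 mm wide; open, the fingers measure 114 mm over their backs; the gripper's body (76 mm by 85 mm) begins 54 mm behind the grasp point. The pads swing forward as they close: fully open they stand 13 mm farther back than shut.
Start: joints at [1.145, 0.313, 0.046, 1.304, 0, 1.431], TCP at [0.162, 0.552, 0.256] pointing down, gripper open.
Joint ranges: [-2.76, 2.76], [-0.86, 1.69], [-1.03, 1.26], [-2.2, 2.34], [-1.47, 1.5], [-3.14, 3.14]. Speed limits (rad/s): [2.57, 2.57, 3.14, 3.14, 3.14, 3.14].

### API

Orientations are given as a 3x3 rotation matrix whose columns are the frame's x, y, z axes.
In Python, from station import get_state, get_image, hand_in, finger_overhang gives the robot as it stands. The module is installed in compiled form; this text tells all that it offers.
- The arm moves only by the tool jog_arm, never from a script. Its argument "rows" is a list of rows, each a list of 5 numbers: the shift along the world's x, y, z in cm, then the turn about the world's z in degrees, then the finger opening in cm, from 0 to 8.54. A call has 1 to 8 rows; each row shifts and turns the commanded pose from where the row before left it; what a row does not reach is not made up. A row lasts 1/8 s, in which the tool goes at most 62.5 mm and 10.7 degrees, less where a joint would pass 70% of its speed; a pose out of reach is approached as far as the arm can. A call is refused whole if a number of a shift passes 6.25 or a number of a turn 10.7, either way. A call with a gripper value outside its range is refused whole. The fingers move at their own pace and stop on an object; the grip force is fixed at half the most. Time passes only in rows, so rows that do not move let the fingers close. It gives the time, the measured TCP pose, the force, the opening and the grip force at its end, in the units of the state.
- get_state(): the state, without advancing time (a new reading comes with each control period).
- get_image(name): name is "side" or "top" or "wrist"; returns a dict with "image" (384x512x3 uint8, red, green, blue), "depth" (384x512 float32, m along the optical axis (not along the pixel's ray), 0 where there is no reading), "fx", "fy", "cx", "cy" (pixels), "k1" (the pictures are not rectified: a ray, as slopes to the right and down, at radius r is drawn at 1 + k1 r^2 times it, then the intrinsics apply), "extrinsics" (4x4, takes a point from world to camera coordinates); the wrist camera has in their place "mount" (4x4, takes a point from camera to tool coordinates, whose origin is the TCP and whose axes are the flange's). Camera axes: x right, y down, z forward; pixel columns grow to the right and rows downward; lengths in m; the calibration is good to about 2 mm. A picture is of the moment at which its call begins: read the wrist's pose just before it.
- hand_in(): hands the job in; it is judged then, once.
The state is a dict: "t": time; "qpos": joint angles; "qvel": joint speeds; "joint_efforts": joint torques, N m; "position": TCP position; "ee_rot": TCP orientation; "wrist_force": force on the tool from outside, world axes, zero at the start; "moment": the same for the moment, N m; "finger_gap": finger opening in m; "gripper_force": force on a finger pad.
Only numpy, scipy, OpenCV 4.12 (cv2) and the standard library are available. Lean on these libraries where they do the work, as an engineer would, in place of code of your own. Each camera call takes 0.05 s, during which the arm holds its last target. There are 200 camera calls.

## Working session

There is one attempt and no reset: what is moved stays moved. The work goes in short steps, Python scripts to look and compute and a tool call to move; the robot and the scene stay as the last step left them, time stands still between calls to the robot, and variables do not carry over. Pictures are saved under pics/ and viewed, at most 10 in all, crops included, and the job is handed in when it is done.

Besides the shell and the picture viewer there is one more tool, called as name([rows], argument=value, ...), one row to a line, values as JSON. jog_arm: Moves the arm, as the interface text tells. Its arguments: {"type":"object","properties":{"rows":{"type":"array","items":{"type":"array","items":{"type":"number"}}}},"required":["rows"]}

```bash
mkdir -p pics; cat > h.py <<'E'
import numpy as np, cv2, pickle
from station import *
def grab(n):
    s=get_state(); d=get_image(n); d['state']=s
    pickle.dump(d,open(n+'.pkl','wb')); return d
def load(n): return pickle.load(open(n+'.pkl','rb'))
def cam2world(d):
    if 'extrinsics' in d: return np.linalg.inv(d['extrinsics'])
    T=np.eye(4); T[:3,:3]=d['state']['ee_rot']; T[:3,3]=d['state']['position']; return T@d['mount']
def rays(d,uv):
    K=np.array([[d['fx'],0,d['cx']],[0,d['fy'],d['cy']],[0,0,1]],float)
    p=cv2.undistortPoints(np.array(uv,float).reshape(-1,1,2),K,np.array([d['k1'],0,0,0,0.]))[:,0]
    return np.c_[p,np.ones(len(p))]
def plane(d,uv,z):
    T=cam2world(d); r=rays(d,uv)@T[:3,:3].T; o=T[:3,3]
    return o+r*((z-o[2])/r[:,2])[:,None]
def pts(d,uv):
    T=cam2world(d); u=np.array(uv,int); dep=d['depth'][u[:,1],u[:,0]]
    return (rays(d,uv)*dep[:,None])@T[:3,:3].T+T[:3,3]
E
python3 - <<'E'
from h import *
ims=[]
for n in('top','side'):
    d=grab(n); ims.append(d['image']); print(n,cam2world(d)[:3,3].round(3),d['fx'],d['k1'])
    cv2.imwrite(f'pics/{n}0.png',d['image'][:,:,::-1])
s=get_state();print(s['t'],s['position'],s['ee_rot'],finger_overhang)
E
```

```text
top [ 0.415 -0.046  1.134] 371.73974169208805 0.041306703719636385
side [0.457 0.695 0.905] 420.3674562881794 -0.001126278432117735
0.1 [0.16194205 0.55128948 0.25550976] [[-9.59430712e-01  2.81943743e-01 -6.58772364e-04]
 [ 2.81944432e-01  9.59429587e-01 -1.48499705e-03]
 [ 2.13360071e-04 -1.61048897e-03 -9.99998680e-01]] 0.025
```

View pics/top0.png

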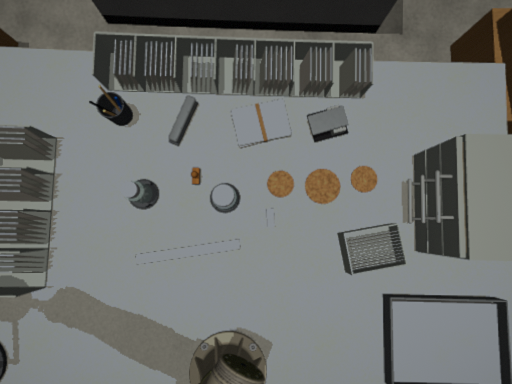

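View pics/side0.png

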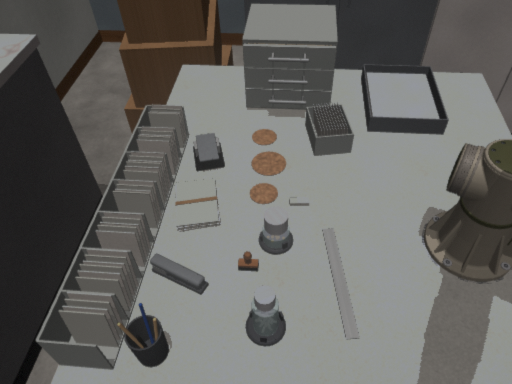

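The top view shows the squat jar at about (224,197), with a wide cap and a low holder, and the tall slim jar at about (143,193). The cork mats are at (280,183), (322,186) and (364,179), and the middle one is largest. In the side view, the squat cap is at (276,222), the tall jar's cap at (264,298) and the big mat at (268,163).

```bash
python3 - <<'E'
from h import *
d=load('top'); im=d['image']; hsv=cv2.cvtColor(im,cv2.COLOR_RGB2HSV)
m=cv2.inRange(hsv,(5,100,80),(20,255,255))
cs,_=cv2.findContours(m,0,2)
for c in cs:
    if cv2.contourArea(c)>200:
        M=cv2.moments(c); u=(M['m10']/M['m00'],M['m01']/M['m00']); w=plane(d,c[:,0],.003)
        print('mat',np.round(u,1),plane(d,[u],.003)[0].round(4),np.ptp(w,0).round(3))
v,u=np.mgrid[165:225,115:250]; uv=np.c_[u.ravel(),v.ravel()]
P=pts(d,uv); 
for nm,lo,hi in(('cap',.097,.112),('tall',.14,.155),('hold',.02,.05)):
  for side in(0,1):
    k=(P[:,2]>lo)&(P[:,2]<hi)&((uv[:,0]>185)==side)
    if k.sum()>20:
        q=P[k]; (c,r)=cv2.minEnclosingCircle(q[:,:2].astype(np.float32)); print(nm,side,k.sum(),np.round(c,4),round(r,4),q.mean(0).round(4),np.median(q[:,2]).round(4))
o=np.full((600,800,3),0,np.uint8)
a=im[150:240,100:250]; b=load('side')['image'][190:350,200:330]
A=cv2.resize(a,None,fx=3,fy=3,interpolation=3);B=cv2.resize(b,None,fx=2.5,fy=2.5,interpolation=3)
o[:A.shape[0],:A.shape[1]]=A; o[:B.shape[0],455:455+B.shape[1]]=B
cv2.imwrite('pics/crop.png',o[:400,:790,::-1])
E
```

```text
mat [280.  183.4] [ 0.5497 -0.1456  0.003 ] [0.078 0.077 0.   ]
mat [322.2 185.8] [ 0.5456 -0.2755  0.003 ] [0.103 0.105 0.   ]
mat [363.5 178.6] [ 0.5709 -0.4029  0.003 ] [0.078 0.077 0.   ]
mat [497.5  30.8] [ 1.053  -0.8267  0.003 ] [0.177 0.06  0.   ]
cap 0 112 [0.5072 0.2667] 0.0286 [0.5041 0.2546 0.1069] 0.107
cap 1 369 [0.5014 0.0217] 0.0302 [0.5013 0.0218 0.1032] 0.1032
tall 0 219 [0.5067 0.2676] 0.0223 [0.5069 0.267  0.1456] 0.1457
hold 0 73 [0.5064 0.2526] 0.0371 [0.5018 0.2471 0.0333] 0.0324
hold 1 194 [0.5345 0.0541] 0.0859 [0.5223 0.0569 0.0336] 0.0315
```

View pics/crop.png

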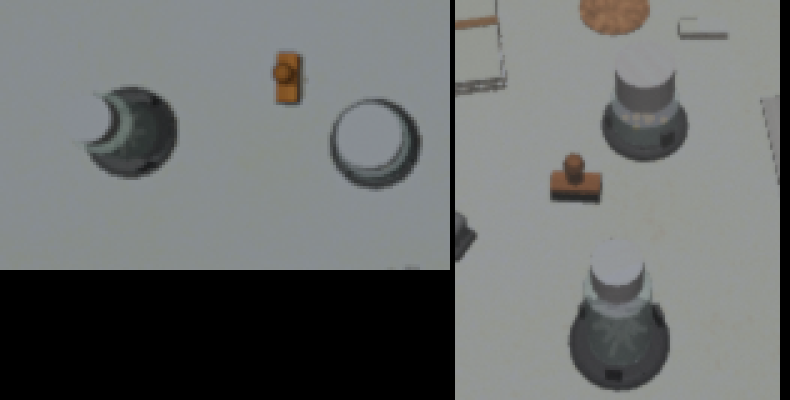

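jog_arm([
  [2.6, -4, 0, -4.9, 8.54],
  [2.6, -4, 0, -4.9, 8.54],
  [2.6, -4, 0, -4.9, 8.54],
  [2.6, -4, 0, -4.9, 8.54],
  [2.6, -4, 0, -4.9, 8.54],
  [2.6, -4, 0, -4.9, 8.54],
  [2.6, -4, 0, -4.9, 8.54],
  [2.6, -4, 0, -4.9, 8.54],
])

```text
t: 1.1
position: [0.3705, 0.2302, 0.2561]
ee_rot: [[-0.563, 0.826, -0.0], [0.826, 0.563, -0.0], [0.0, -0.0, -1.0]]
wrist_force: [-0.1, 0.9, -0.4]
finger_gap: 0.0855
gripper_force: 0.0
```

jog_arm([
  [2.6, -4, 0, -4.9, 8.54],
  [2.6, -4, 0, -4.9, 8.54],
  [2.6, -4, 0, -4.9, 8.54],
  [2.6, -4, 0, -4.9, 8.54],
  [2.6, -4, 0, -4.9, 8.54],
  [0, 0, 0, 0, 8.54],
  [0, 0, 0, 0, 8.54],
])

```text
t: 1.98
position: [0.4994, 0.0319, 0.2558]
ee_rot: [[-0.172, 0.985, -0.002], [0.985, 0.172, 0.001], [0.001, -0.001, -1.0]]
wrist_force: [-0.3, -0.0, -0.6]
finger_gap: 0.0853
gripper_force: 0.0
```

```bash
python3 - <<'E'
from h import *
d=grab('wrist'); cv2.imwrite('pics/w1.png',d['image'][:,:,::-1])
s=d['state'];print(s['t'],s['position'],s['qpos'].round(3) if hasattr(s['qpos'],'round') else s['qpos'],s['wrist_force'])
v,u=np.mgrid[0:384:2,0:512:2]; uv=np.c_[u.ravel(),v.ravel()]
P=pts(d,uv); k=(P[:,2]>.098)&(P[:,2]<.11)&(np.hypot(P[:,0]-.5,P[:,1]-.02)<.06)
print(k.sum()); q=P[k]
if k.sum()>20: print(cv2.minEnclosingCircle(q[:,:2].astype(np.float32)),q.mean(0))
E
```

```text
1.975 [0.49944637 0.03190029 0.25579709] [-0.097  0.17  -0.141  1.261  0.     1.3  ] [-0.27356856 -0.01429331 -0.58045818]
926
((0.500300407409668, 0.024218639358878136), 0.03062465973198414) [0.49995535 0.02559363 0.10377634]
```

View pics/w1.png

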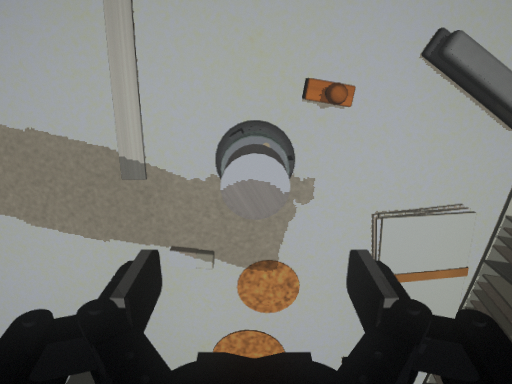

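The cap sits at about (255,185) in the wrist view, with clear space around it. The wrist and top positions agree within 3 mm, so I'm going down.

jog_arm([
  [0.15, -0.9, 0, 0, 8.54],
  [0, 0, -4, 0, 8.54],
  [0, 0, -4, 0, 8.54],
  [0, 0, -3, 0, 8.54],
  [0, 0, -2, 0, 8.54],
  [0, 0, -2, 0, 8.54],
  [0, 0, -1.4, 0, 8.54],
  [0, 0, 0, 0, 8.54],
])

```text
t: 3.02
position: [0.5007, 0.023, 0.0916]
ee_rot: [[-0.173, 0.985, -0.002], [0.985, 0.173, 0.0], [0.0, -0.002, -1.0]]
wrist_force: [0.1, -0.5, 0.4]
finger_gap: 0.0854
gripper_force: 0.0
```

jog_arm([
  [0, 0, 0, 0, 5],
  [0, 0, 0, 0, 5],
  [0, 0, 0, 0, 5],
  [0, 0, 0, 0, 5],
  [0, 0, 0, 0, 5],
  [0, 0, 0, 0, 5],
])

```text
t: 3.78
position: [0.5024, 0.0227, 0.0936]
ee_rot: [[-0.172, 0.985, 0.002], [0.985, 0.172, -0.0], [-0.0, 0.002, -1.0]]
wrist_force: [-1.8, 0.9, 6.1]
finger_gap: 0.0589
gripper_force: 64.3
```

jog_arm([
  [0.1, 0, 0.05, 8, 5],
  [0, 0, 0.06, 10, 5],
  [0, 0, 0.06, 10, 5],
  [0, 0, 0.06, 10, 5],
  [0, 0, 0.06, 10, 5],
  [0, 0, 0.06, 10, 5],
  [0, 0, 0.06, 10, 5],
  [0, 0, 0.06, 10, 5],
])

```text
t: 4.78
position: [0.503, 0.0228, 0.0974]
ee_rot: [[-1.0, 0.03, 0.001], [0.03, 1.0, 0.0], [-0.001, 0.0, -1.0]]
wrist_force: [0.5, 1.6, -1.0]
finger_gap: 0.0592
gripper_force: 64.3
```

Turning well with low forces. I'll continue in the same grip, since joint 6 still has range.

jog_arm([
  [0, 0, 0.06, 10, 5],
  [0, 0, 0.06, 10, 5],
  [0, 0, 0.06, 10, 5],
  [0, 0, 0.06, 10, 5],
  [0, 0, 0.06, 10, 5],
  [0, 0, 0.06, 10, 5],
  [0, 0, 0.06, 10, 5],
  [0, 0, 0.06, 10, 5],
])

```text
t: 5.78
position: [0.5025, 0.0244, 0.1019]
ee_rot: [[-0.203, -0.979, -0.0], [-0.979, 0.203, 0.004], [-0.004, 0.001, -1.0]]
wrist_force: [-0.1, 5.8, -1.5]
finger_gap: 0.0594
gripper_force: 64.4
```

jog_arm([
  [0, 0, 0.06, 10, 5],
  [0, 0, 0.06, 10, 5],
  [0, 0, 0, 0, 5],
  [0, 0, 0.4, 0, 5],
  [0, 0, 0.4, 0, 5],
  [0, 0, 0, 0, 5],
])

```text
t: 6.52
position: [0.5017, 0.0242, 0.1109]
ee_rot: [[0.139, -0.99, -0.002], [-0.99, -0.139, 0.003], [-0.003, 0.001, -1.0]]
wrist_force: [-1.5, 5.6, -0.1]
finger_gap: 0.0593
gripper_force: 65.2
```

```bash
python3 - <<'E'
from h import *
s=get_state(); print(s['t'],s['qpos'],s['position'],s['wrist_force'],s['moment'],s['finger_gap'])
d=grab('side'); a=d['image'][170:260,230:330]; cv2.imwrite('pics/s2.png',cv2.resize(a,None,fx=5,fy=5,interpolation=3)[:,:,::-1])
E
```

```text
6.525 [-0.1134708   0.27028385 -0.387178    0.91526224  0.00310605 -1.82372099] [0.50172347 0.02420155 0.11093853] [-1.50914112  5.64464475 -0.11220695] [ 1.09491331  0.3943323  -0.03795827] 0.05928963521648249
```

View pics/s2.png

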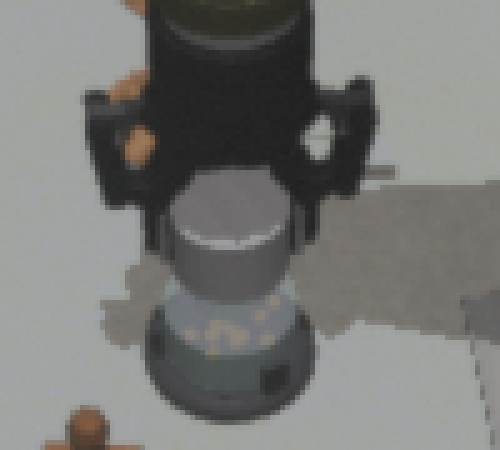

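The cap is held between the fingers at about (230,235) in the crop, and it has come up off the jar without vertical load. I'll lift it clear of the neck.

jog_arm([
  [0, 0.1, 0.5, 0, 5],
  [0, 0, 1, 0, 5],
  [0, 0, 1, 0, 5],
  [0, 0, 1.5, 0, 5],
  [0, 0, 2, 0, 5],
  [0, 0, 2, 0, 5],
  [0, 0, 0, 0, 5],
])

```text
t: 7.45
position: [0.5042, 0.0234, 0.1934]
ee_rot: [[0.138, -0.99, 0.005], [-0.99, -0.138, -0.001], [0.001, -0.004, -1.0]]
wrist_force: [0.4, 0.2, -0.5]
finger_gap: 0.0589
gripper_force: 65.2
```

```bash
python3 - <<'E'
from h import *
s=get_state(); print(s['position'],s['wrist_force'],s['finger_gap'])
d=grab('side'); a=d['image'][130:260,210:340]; cv2.imwrite('pics/s3.png',cv2.resize(a,None,fx=4,fy=4,interpolation=3)[:,:,::-1])
E
```

```text
[0.50415025 0.02339108 0.19340723] [ 0.4113497   0.22721701 -0.53502599] 0.058872592889255684
```

View pics/s3.png

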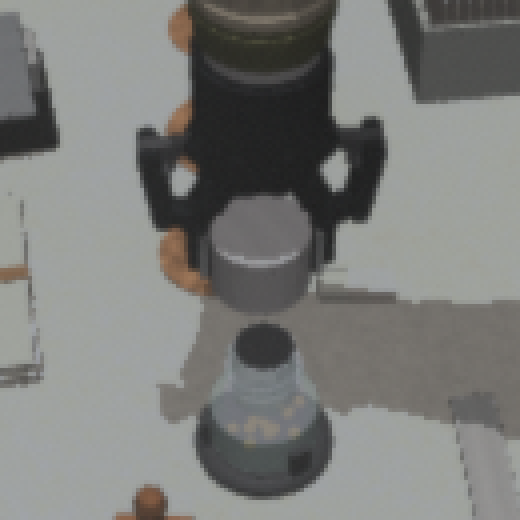

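The cap is clear of the open jar mouth, at about (260,245) in the crop with the mouth at (263,345). Next I carry it to the largest mat.

jog_arm([
  [0.41, -3, 0, -3, 5],
  [0.41, -3.7, 0, -3, 5],
  [0.41, -4, 0, -3, 5],
  [0.41, -4, 0, -3, 5],
  [0.6, -4, 0, -3, 5],
  [0.6, -4, 0, -3, 5],
  [0.6, -4, 0, -3, 5],
  [0.7, -3.2, 0, -3, 5],
])

```text
t: 8.5
position: [0.5436, -0.2768, 0.1898]
ee_rot: [[-0.28, -0.96, -0.002], [-0.96, 0.28, 0.001], [-0.0, 0.002, -1.0]]
wrist_force: [-0.1, 0.7, -0.7]
finger_gap: 0.0588
gripper_force: 65.3
```

jog_arm([
  [0, 0, -3, 0, 5],
  [0, 0, -4, 0, 5],
  [0, 0, -3, 0, 5],
  [0, 0, -2, 0, 5],
  [0, 0, -1, 0, 5],
  [0, 0, 0, 0, 5],
])

```text
t: 9.25
position: [0.5434, -0.2749, 0.06]
ee_rot: [[-0.277, -0.961, -0.002], [-0.961, 0.277, 0.001], [-0.001, 0.002, -1.0]]
wrist_force: [-0.1, 1.1, -0.7]
finger_gap: 0.0591
gripper_force: 65.3
```

```bash
python3 - <<'E'
from h import *
s=get_state(); print(s['t'],s['position'],s['wrist_force'],s['qpos'])
d=grab('side'); x=s['position']
v,u=np.mgrid[60:260,180:360]; uv=np.c_[u.ravel(),v.ravel()]
P=pts(d,uv); near=np.hypot(P[:,0]-x[0],P[:,1]-x[1])<.035
# facing (+y) wall of the cap
im=d['image'][v.ravel(),u.ravel()].astype(int)
k=near&(P[:,2]>.008)&(P[:,2]<.12)&(im.min(1)>75)
q=P[k]; print(k.sum(),np.percentile(q,[0,2,50,98,100],axis=0).round(4))
w=q[(q[:,2]>np.percentile(q[:,2],2))]; h=np.histogram(q[:,2],np.arange(0,.12,.004));print(h[0])
a=d['image'][110:220,200:340]; cv2.imwrite('pics/s4.png',cv2.resize(a,None,fx=4,fy=4,interpolation=3)[:,:,::-1])
E
```

```text
9.25 [ 0.54336139 -0.27489592  0.06000991] [-0.05603581  1.13373482 -0.70829599] [-6.00091318e-01  5.02620274e-01 -1.70621875e-01  8.99778023e-01
 -7.75626376e-05 -1.89023932e+00]
336 [[ 0.5106 -0.3044  0.0258]
 [ 0.5208 -0.2982  0.0291]
 [ 0.5448 -0.2546  0.0669]
 [ 0.5705 -0.2435  0.0715]
 [ 0.5739 -0.2421  0.111 ]]
[  0   0   0   0   0   0   5  12  17  13  17  17  10  14  17  13  74 123
   3   0   0   0   0   0   0   0   0   1   0]
```

View pics/s4.png

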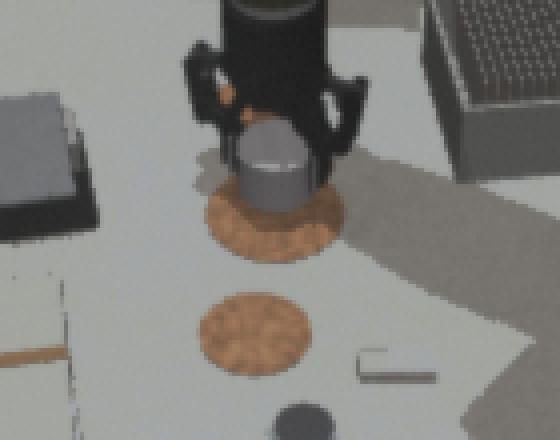

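The cap is level and over the large mat, with its base at z≈0.027 and the mat's top at 0.003. I'll descend slowly.

jog_arm([
  [0.1, 0, -0.8, 0, 5],
  [0, 0, -0.8, 0, 5],
  [0, 0, -0.4, 0, 5],
  [0, 0, -0.1, 0, 5],
  [0, 0, 0, 0, 5],
])

```text
t: 9.93
position: [0.545, -0.2753, 0.04]
ee_rot: [[-0.277, -0.961, -0.0], [-0.961, 0.277, 0.0], [-0.0, 0.0, -1.0]]
wrist_force: [0.1, -0.2, -0.9]
finger_gap: 0.0584
gripper_force: 65.3
```

jog_arm([
  [0, 0, -0.1, 0, 5],
  [0, 0, -0.1, 0, 5],
  [0, 0, 0, 0, 5],
])

```text
t: 10.3
position: [0.545, -0.2753, 0.038]
ee_rot: [[-0.277, -0.961, -0.0], [-0.961, 0.277, 0.0], [-0.0, 0.0, -1.0]]
wrist_force: [0.2, -0.6, -0.0]
finger_gap: 0.0589
gripper_force: 65.3
```

jog_arm([
  [0, 0, -0.1, 0, 5],
  [0, 0, -0.1, 0, 5],
  [0, 0, 0, 0, 5],
])

```text
t: 10.68
position: [0.5449, -0.2752, 0.0359]
ee_rot: [[-0.277, -0.961, -0.0], [-0.961, 0.277, 0.0], [-0.0, 0.0, -1.0]]
wrist_force: [-0.4, -0.7, 0.1]
finger_gap: 0.0589
gripper_force: 65.3
```

jog_arm([
  [0, 0, -0.1, 0, 5],
  [0, 0, 0, 0, 5],
])

```text
t: 10.92
position: [0.545, -0.2752, 0.0349]
ee_rot: [[-0.277, -0.961, -0.0], [-0.961, 0.277, 0.0], [-0.0, 0.0, -1.0]]
wrist_force: [0.0, -0.3, -0.7]
finger_gap: 0.0591
gripper_force: 65.3
```

jog_arm([
  [0, 0, -0.1, 0, 5],
  [0, 0, 0, 0, 5],
])

```text
t: 11.18
position: [0.545, -0.2753, 0.0347]
ee_rot: [[-0.277, -0.961, 0.0], [-0.961, 0.277, -0.0], [0.0, -0.0, -1.0]]
wrist_force: [-2.3, 1.3, 4.2]
finger_gap: 0.0589
gripper_force: 65.7
```

Contact at z≈0.0347. I'll release (nudging up slightly) and rise straight up.

jog_arm([
  [0, 0, 0, 0, 8.54],
  [0, 0, 0, 0, 8.54],
  [0, 0, 0, 0, 8.54],
  [0, 0, 0, 0, 8.54],
  [0, 0, 0, 0, 8.54],
  [0, 0, 0, 0, 8.54],
])

```text
t: 11.92
position: [0.545, -0.2753, 0.034]
ee_rot: [[-0.277, -0.961, -0.0], [-0.961, 0.277, 0.0], [-0.0, 0.0, -1.0]]
wrist_force: [-0.5, -0.2, -0.1]
finger_gap: 0.0853
gripper_force: 0.0
```

jog_arm([
  [0, 0, 1, 0, 8.54],
  [0, 0, 2, 0, 8.54],
  [0, 0, 4, 0, 8.54],
  [0, 0, 5, 0, 8.54],
  [0, 0, 5, 0, 8.54],
  [-4, 0, 0, 0, 8.54],
  [-4, 0, 0, 0, 8.54],
  [0, 0, 0, 0, 8.54],
])

```text
t: 12.92
position: [0.4628, -0.2748, 0.205]
ee_rot: [[-0.279, -0.96, -0.001], [-0.96, 0.279, 0.0], [-0.0, 0.001, -1.0]]
wrist_force: [0.3, -0.0, 1.0]
finger_gap: 0.0855
gripper_force: 0.0
```

```bash
python3 - <<'E'
from h import *
s=get_state(); print(s['t'],s['position'],s['wrist_force'],s['finger_gap'])
d=grab('side')
v,u=np.mgrid[60:360,180:360]; uv=np.c_[u.ravel(),v.ravel()]; P=pts(d,uv)
for c,lo,hi in(((.5456,-.2755),.041,.055),((.507,.267),.14,.155)):
    q=P[(np.hypot(P[:,0]-c[0],P[:,1]-c[1])<.06)&(P[:,2]>lo)&(P[:,2]<hi)]
    print(len(q),cv2.minEnclosingCircle(q[:,:2].astype(np.float32)),q.mean(0),q.std(0))
a=d['image'][110:340,190:340]; cv2.imwrite('pics/s5.png',cv2.resize(a,None,fx=2.5,fy=2.5,interpolation=3)[:,:,::-1])
E
```

```text
12.925 [ 0.46280251 -0.27479675  0.20503526] [ 0.34762801 -0.04284451  0.95032736] 0.08548806975553382
198 ((0.5454781651496887, -0.2725748121738434), 0.032102398574352264) [ 0.54569859 -0.2733176   0.04338942] [0.01520243 0.01579001 0.00147596]
351 ((0.5078551769256592, 0.2704511880874634), 0.022493872791528702) [0.50783232 0.27219258 0.14541033] [0.01096004 0.01147381 0.00160599]
```

View pics/s5.png

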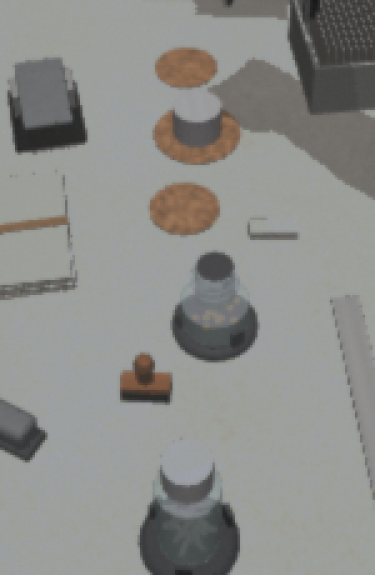

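The cap sits level in the middle of the large mat at about (197,120), within about 3 mm of its centre. The squat jar is open at (215,268), and the tall jar at (188,465) hasn't moved.

```bash
python3 -c "from station import *; print(hand_in())"
```

```text
the job is handed in; nothing more can be done
None
```

The squat jar's cap is unscrewed and set open side down on the largest cork mat, about 3 mm from its centre by the camera. The gripper has let go and is clear, the tall jar hasn't moved, and the job is handed in; hand-in gave no pass/fail result.

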